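Close the dehydrator's filter panel and hold it shut

ROBOT

A 6-joint arm with a two-finger parallel gripper is mounted at the origin on a cart in front of the work surface, level with it; the furniture and walls round the work are solid. World frame = base frame: x ahead of the robot, y to its left, z up, the work surface at z = 0. Lengths are in m, angles in rad, forces in N, time in s.
With the tool pointing down it reaches from about 0.25 to 0.775 m from the base axis. Payload 4 kg.
Tool frame: the origin (TCP) lies at the very end of the fingers, on their centre line; the grasp point (between the pads) lies 19 mm behind it; x points along the fingers, y is the direction in which the jaws open and shut, and the axes are right-handed (so a half turn about x gives the same grasp; the last joint's range is limited). The gripper opens to 94 mm and grips with 3 to 60 N. Pads are 16 mm wide; open, the fingers measure 119 mm over their backs; the gripper's body (75 mm by 177 mm) begins 78 mm behind the grasp point.
Start: joints at [1.206, 0.087, 1.371, -0, 1.684, -0.103], TCP at [0.142, 0.531, 0.206] pointing down, gripper open.
Joint ranges: [-3.1, 3.1], [-0.76, 2.03], [0.27, 2.55], [-1.08, 4.22], [0.17, 2.65], [-2.57, 2.57]. Speed limits (rad/s): [2.79, 2.79, 3.14, 3.14, 3.14, 3.14].

INTERFACE

Orientations are given as [roll, pitch, yaw] about the fixed x, y, z axes, in that order (R = Rz(yaw) Ry(pitch) Rx(roll)).
In Python, from bench import robot gives the robot as it stands.
- The arm moves only by the tool carry_out, never from a script. Its argument "targets" is a list of rows, each a list of 5 numbers: the closure, from 0 (fully open) to 1 (shut), then the shift along the tool's x, y, z in cm, then the turn about the tool's x in degrees. In form: [[fingers, tx, ty, tz, turn], ...]. A call has 1 to 20 rows; each row shifts and turns the commanded pose from where the row before left it, along the tool's axes as they then stand; what a row does not reach is not made up. A row lasts 1/10 s, in which the tool goes at most 50 mm and 8.59 degrees, less where a joint would pass 70% of its speed; a pose out of reach is approached as far as the arm can. A call is refused whole if a number of a shift passes 5 or a number of a turn 8.59, either way. A call with a gripper value outside its range is refused whole. The fingers move at their own pace and stop on an object; the grip force is fixed at half the most. Time passes only in rows, so rows that do not move let the fingers close. It gives the time, the measured TCP pose, the force and the opening at its end, in the units of the state.
- robot.get_obs(): the state, without advancing time (a new reading comes with each control period).
- robot.snapshot(name): name is "scene" or "top" or "wrist"; returns a dict with "image" (420x560x3 uint8, red, green, blue), "camera_matrix" (3x3 intrinsics, pixels), "distortion" ([k1, k2, p1, p2, k3] as OpenCV has them; the pictures are not rectified), "pose" (4x4, takes a point from camera to world coordinates). Camera axes: x right, y up, looking along -z (the intrinsics and any distortion apply to the point x, -y, -z); pixel columns grow to the right and rows downward; lengths in m; the calibration is good to about 2 mm. A picture is of the moment at which its call begins. There is no depth.
- robot.close_job(): hands the job in, once; it reports no verdict.
The state is a dict: "time": time; "joint_positions": joint angles; "qvel": joint speeds; "joint_torque": joint torques, N m; "tool_pos": TCP position; "ee_rot": TCP orientation; "wrist_force": force on the tool from outside, world axes, zero at the start; "wrist_torque": the same for the moment, N m; "width": finger opening in m.
Only numpy, scipy, OpenCV 4.12 (cv2) and the standard library are available. Lean on these libraries where they do the work, as an engineer would, in place of code of your own. Each camera call takes 0.05 s, during which the arm holds its last target. There are 200 camera calls.

TASK

On the low food-dehydrator base, first turn the heat knob fully anticlockwise to its end stop. Then turn the wing fastener on the white filter panel until the wing lines up with the two marks beside it, and after that press the springy panel down flush onto its frame and finish while still holding it pressed shut. Do not knock the other kitchen things about.

Things in the scene. Friction and masses are not known exactly. Their poses are not given: they have to be found in the camera images.
- dehydrator: Low food-dehydrator base, fixed, 170 (its x) x 340 (its y) x 52 mm high, slightly yawed; origin under its centre, z up. Heat knob on its right (-y) end. White filter panel 146 (x) x 212 (y) x 6 mm on the rest, hinged at its left edge y = +145 mm, free edge y = -65 mm. Flush, its upper face is 58 mm above the worktop; sprung open, the free edge is 12.6 mm higher.
- heat_knob_grip (a point): On the axis of the heat knob (dehydrator x = 0, y = -125 mm), 89 mm above the worktop: grip height. Black bar 14 mm wide, 40 mm long, top 7 mm above this point, on a disc 42 mm across whose top is 23 mm below it; under that a fixed grey collar 66 mm across. Grip across the bar, turn about the vertical.
- heat_knob (a joint): Heat knob angle, rad: 0 = off, the anticlockwise end stop (seen from above); grows clockwise to 3.0. At 0 the bar lies along the dehydrator's x axis; the bar's direction is the dehydrator's yaw minus this value. Turns with slight friction (0.03 N m) and stays where left.
- fastener_grip (a point): On the axis of the wing fastener (dehydrator x = 0, y = -30 mm), 16 mm above the panel's upper face. The wing is dark metal, 10 mm thick, 36 mm long, top 10 mm above this point, on a disc 34 mm across whose top is 12 mm below it. Grip across the wing, turn about the vertical.
- fastener (a joint): Fastener angle, rad, anticlockwise from above, -1.6 to 1.6. Wing direction = dehydrator yaw + this. 0 = wing in line with the two black marks on the panel, 34 mm either side (along dehydrator x): no stop or click there; friction 0.05 N m. A tongue below, parallel to the wing, drops through a slot in the frame only within about 0.15 rad of 0; else it keeps the panel from going flush.
- panel (a joint): Hinge angle of the filter panel, rad: 0 = flush on its frame (a hard stop), 0.06 = sprung open as found. It springs back when let go. Pressed at press_spot it needs about 9 N to go flush.
- press_spot (a point): Clear spot on the filter panel's upper face (dehydrator x = 0, y = +40 mm), 70 mm left of the fastener's axis and 105 mm from the hinge: a good place to press straight down with closed fingertips. 58 mm above the worktop when flush, 6 mm higher when sprung open.
- mug_tea: a mug, bystander, 78x116x101 mm; origin at the centre of its foot
- tea_box: a cardboard tea box, bystander, 68x136x69 mm; origin at the centre of its underside
- honey_jar: a round glass honey jar with a dark lid, bystander, 63 mm across, 94 mm tall; origin under its centre
- spice_jar: a small spice grinder with a white cap, bystander, 49 mm across, 105 mm tall; origin under its centre
- teaspoon: a teaspoon lying flat, bystander, 130x26x11 mm; origin under its centre
- garlic: a garlic bulb, bystander, 56 mm across; origin under its centre
- peeler: a vegetable peeler lying flat, bystander, 170x25x18 mm; origin under its centre

How it is judged:
On the way, in this order (a step that is already met when the one before it is completed fails the run):
1. the heat knob is turned fully anticlockwise to its stop (value of joint heat_knob below 0.1 rad), for 0.2 s.
2. the fastener's wing is in line with its marks (value of joint fastener between -0.15 and 0.15 rad), for 0.2 s.
3. the panel is pressed flush on its frame (value of joint panel below 0.01 rad), for 0.2 s.
At the end, for the whole second after the job is handed in: The heat knob is within 0.1 rad of its anticlockwise stop, the wing within 0.15 rad of its marks, and the panel within 0.01 rad of flush (2 mm at its free edge), with the robot still pressing on it with more than 4 N (all of step 2 and value of joint heat_knob below 0.1 rad and value of joint panel below 0.01 rad and contact force between any of the fingers, the arm and dehydrator above 4 N); the arm keeps its last pose, push and grip.
It fails at once if a bystander (mug, tea box, honey jar, spice jar, teaspoon, garlic, peeler) is moved more than 40 mm (distance of any of mug_tea, tea_box, honey_jar, spice_jar, teaspoon, garlic, peeler from where it was at the start of the episode above 0.04 m).
It also fails if it takes over 48 s, if anything falls off the work surface, if the arm or the gripper's body presses on something with over 40 N, if the wrist force passes 120 N, or if a joint passes its speed limit or range.

## Working session

There is one attempt and no reset: what is moved stays moved. The work goes in short steps, Python scripts to look and compute and a tool call to move; the robot and the scene stay as the last step left them, time stands still between calls to the robot, and variables do not carry over. Pictures are saved under pics/ and viewed, about 8 in all and at most 12, crops included, and the job is handed in when it is done.

Besides the shell and the picture viewer there is one more tool, called as a command line: name --pt "numbers of a row" for each row, then --argument value for the rest. carry_out: Moves the arm, as the interface text tells. Its arguments: {"type":"object","properties":{"targets":{"type":"array","items":{"type":"array","items":{"type":"number"}}}},"required":["targets"]}

```bash
mkdir -p pics; cat > h.py <<'E'
import numpy as np, cv2
from bench import robot
def snap(n,f):
    s=robot.snapshot(n); cv2.imwrite('pics/'+f+'.png',cv2.cvtColor(s['image'],cv2.COLOR_RGB2BGR)); np.savez('pics/'+f,**{k:np.array(v) for k,v in s.items()}); return s
def ray(s,px,z):
    p=cv2.undistortPoints(np.array([[px]],float),np.array(s['camera_matrix'],float),np.array(s['distortion'],float))[0,0]
    T=np.array(s['pose']); d=T[:3,:3]@np.array([p[0],-p[1],-1]); o=T[:3,3]
    return o+d*(z-o[2])/d[2]
E
python3 - <<'E'
from h import *
for n in('top','scene'): 
    s=snap(n,n+'0'); print(n,np.round(s['pose'],3).tolist(),s['camera_matrix'][0])
o=robot.get_obs(); print(o)
E
```

```text
top [[0.0, 0.994, -0.105, 0.357], [-1.0, 0.002, 0.015, 0.111], [0.015, 0.105, 0.994, 1.214], [0.0, 0.0, 0.0, 1.0]] [474.98615266   0.         280.65901229]
scene [[0.901, 0.326, -0.287, 0.249], [-0.434, 0.677, -0.595, -0.453], [0.001, 0.66, 0.751, 0.747], [0.0, 0.0, 0.0, 1.0]] [381.2697586    0.         284.15922313]
{'time': 0.1, 'joint_positions': array([ 1.20592243e+00,  8.78665474e-02,  1.37208554e+00,  1.35418959e-06,
        1.68356421e+00, -1.03109342e-01]), 'qvel': array([ 0.00120268, -0.00043975, -0.00335544, -0.00043743,  0.00045004,
       -0.00016721]), 'joint_torque': array([ 1.85964571e-03, -3.41251695e+01, -3.03301263e+01,  7.21360766e-02,
        3.04278103e-02, -1.14245743e-04]), 'tool_pos': array([0.14216926, 0.53081233, 0.20443807]), 'ee_rot': array([-1.67460532,  1.56887268, -1.93636972]), 'wrist_force': array([ 0.46508967, -0.1379417 ,  0.23624355]), 'wrist_torque': array([ 0.04340985, -0.03429405, -0.03035773]), 'width': 0.09414709264865725}
```

View pics/top0.png

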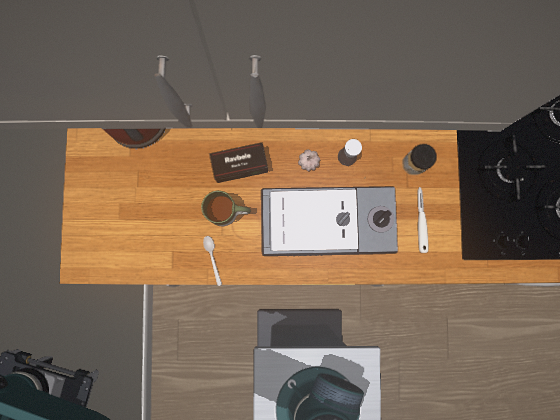

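View pics/scene0.png

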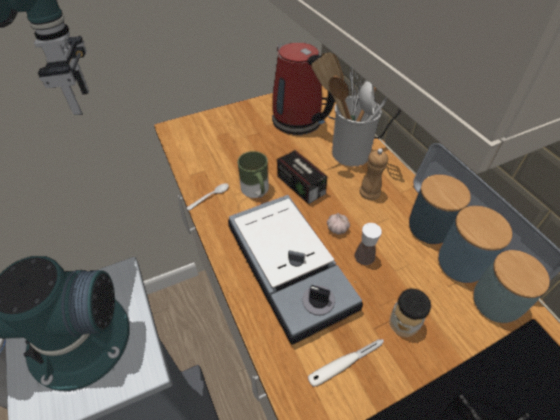

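Top view: the dehydrator spans about (262,188)–(397,254), with the knob at about (381,218), the wing at about (343,219) and the marks above and below it. The mug stands at its left end, the peeler is to its right, and the jars are beyond it.

```bash
python3 - <<'E'
from h import *
s=dict(np.load('pics/top0.npz'))
im=s['image']; hsv=cv2.cvtColor(im,cv2.COLOR_RGB2HSV)
m=((hsv[...,2]>190)&(hsv[...,1]<40)).astype(np.uint8)
m[:,:255]=0;m[:,362:]=0;m[:180]=0;m[265:]=0
c=max(cv2.findContours(m,0,2)[0],key=cv2.contourArea)
r=cv2.minAreaRect(c);b=cv2.boxPoints(r);print('panel',r)
P=np.array([ray(s,p,.061) for p in b]);print(P.round(3))
for n,p,z in(('knob',(381,218),.09),('wing',(343,219),.085)):print(n,ray(s,p,z).round(3))
g=cv2.cvtColor(im,cv2.COLOR_RGB2BGR)[180:262,255:405]
cv2.imwrite('pics/crop0.png',cv2.resize(g,None,fx=5,fy=5,interpolation=cv2.INTER_CUBIC))
E
```

```text
panel ((313.60595703125, 219.7978973388672), (59.3281364440918, 86.36271667480469), 88.85424041748047)
[[ 0.536  0.121  0.061]
 [ 0.541 -0.092  0.061]
 [ 0.395 -0.093  0.061]
 [ 0.391  0.117  0.061]]
knob [ 0.467 -0.146  0.09 ]
wing [ 0.465 -0.055  0.085]
```

View pics/crop0.png

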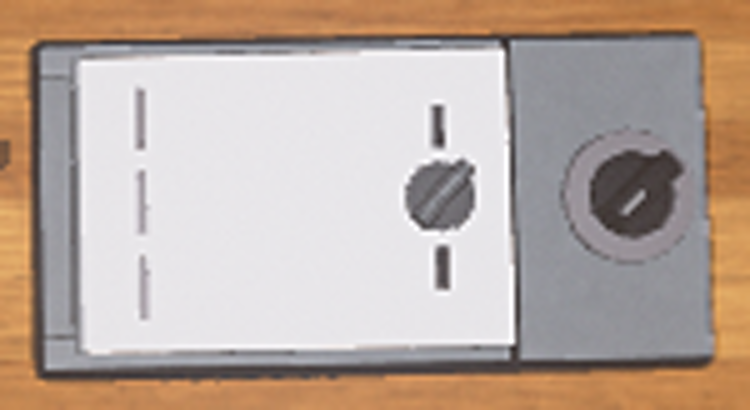

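```bash
cat >> h.py <<'E'
from scipy.spatial.transform import Rotation as Ro
def st():
    o=robot.get_obs(); R=Ro.from_euler('xyz',o['ee_rot']).as_matrix()
    y=R[:,1]; print('t',round(o['time'],2),'p',o['tool_pos'].round(4),'jawdeg',round(np.degrees(np.arctan2(y[1],y[0])),1),'x',R[:,0].round(3),'j',o['joint_positions'].round(2),'F',o['wrist_force'].round(1),'T',o['wrist_torque'].round(2),'w',round(o['width'],4))
    return o['tool_pos'],R
def to(t):
    p,R=st(); print('shift cm',(R.T@(np.array(t)-p)*100).round(2))
E
python3 -c "
from h import *
to((.40,-.14,.20)); print(robot.get_obs()['ee_rot'])"
```

```text
t 0.1 p [0.1422 0.5308 0.2044] jawdeg 75.0 x [-0.001 -0.002 -1.   ] j [ 1.21  0.09  1.37  0.    1.68 -0.1 ] F [ 0.5 -0.1  0.2] T [ 0.04 -0.03 -0.03] w 0.0941
shift cm [  0.55 -58.12  42.26]
[-1.67460532  1.56887268 -1.93636972]
```

carry_out --pt "0.4 0 -3.58 3.08 0" --pt "0.4 0 -3.58 3.08 0" --pt "0.4 0 -3.58 3.08 0" --pt "0.4 0 -3.58 3.08 0" --pt "0.4 0 -3.58 3.08 0" --pt "0.4 0 -3.58 3.08 0" --pt "0.4 0 -3.58 3.08 0" --pt "0.4 0 -3.58 3.08 0" --pt "0.4 0 -3.58 3.08 0" --pt "0.4 0 -3.58 3.08 0" --pt "0.4 0 -3.58 3.08 0" --pt "0.4 0 -3.58 3.08 0" --pt "0.4 0 -3.58 3.08 0" --pt "0.4 0 -3.58 3.08 0" --pt "0.4 0 -3.58 3.08 0" --pt "0.4 0 -3.58 3.08 0" --pt "0.4 0 0 0 8.5" --pt "0.4 0 0 0 8.5" --pt "0.4 0 0 0 8.5" --pt "0.4 0 0 0 8.5"

```text
time: 2.1
tool_pos: [0.4698, -0.1497, 0.2047]
ee_rot: [-2.791, 1.569, 2.63]
wrist_force: [0.2, 0.5, -0.6]
width: 0.0564
```

```bash
python3 -c "
from h import *
s=snap('wrist','w1'); print(s['pose'].round(3) if hasattr(s['pose'],'round') else s['pose'])
to((.4695,-.1505,.20))"
```

```text
[[ 0.759 -0.631 -0.16   0.423]
 [ 0.651  0.735  0.189 -0.096]
 [-0.001 -0.247  0.969  0.384]
 [ 0.     0.     0.     1.   ]]
t 2.15 p [ 0.4698 -0.1496  0.2047] jawdeg 40.4 x [-0.001  0.001 -1.   ] j [-0.42 -0.04  1.5   0.    1.68 -1.13] F [ 0.9 -0.1 -1.2] T [-0.04  0.06 -0.02] w 0.0567
shift cm [ 0.47 -0.08  0.05]
```

View pics/w1.png

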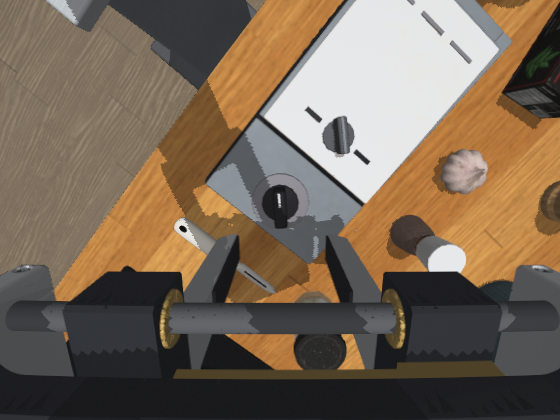

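Wrist view: the knob is at about (281,203) with its bar nearly vertical in the image, so it lies across the jaw direction. The wing is at (341,135) between its marks at (313,115) and (362,156).

```bash
python3 - <<'E'
from h import *
s=dict(np.load('pics/w1.npz')); a,b=ray(s,(313,114.5),.0685),ray(s,(362,156.5),.0685)
d=a-b;print('marks',a.round(4),b.round(4),np.linalg.norm(d),'mid',((a+b)/2).round(4),'yawdeg',np.degrees(np.arctan2(-d[1],-d[0])))
print('knob top',ray(s,(281,205),.096).round(4),'wing',ray(s,(342,134),.0945).round(4))
g=cv2.cvtColor(s['image'],cv2.COLOR_RGB2BGR)[90:240,240:390]
cv2.imwrite('pics/c1.png',cv2.resize(g,None,fx=4,fy=4,interpolation=cv2.INTER_CUBIC))
E
```

```text
marks [ 0.4336 -0.0608  0.0685] [ 0.5021 -0.0584  0.0685] 0.06853685177034703 mid [ 0.4678 -0.0596  0.0685] yawdeg 1.9448244969748167
knob top [ 0.4668 -0.1502  0.096 ] wing [ 0.4659 -0.0588  0.0945]
```

View pics/c1.png

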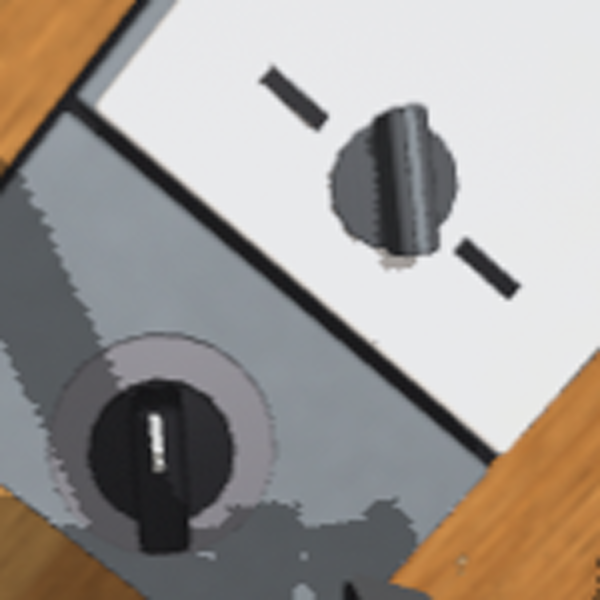

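```bash
python3 - <<'E'
from h import *
s=dict(np.load('pics/w1.npz'))
for n,a,b,z in(('knob',(157,387),(165,552),.096),('wing',(405,108),(425,250),.0945)):
    a,b=[ray(s,(240+p[0]/4,90+p[1]/4),z) for p in(a,b)]; d=b-a
    print(n,((a+b)/2).round(4),np.linalg.norm(d).round(4),np.degrees(np.arctan2(d[1],d[0])))
E
```

```text
knob [ 0.4681 -0.1529  0.096 ] 0.0433 -46.765804022448975
wing [ 0.4678 -0.0584  0.0945] 0.0339 -38.378380703841664
```

carry_out --pt "0.4 2.5 -0.25 0.1 -2.6" --pt "0.4 4 0 0 0" --pt "0.4 4 0 0 0" --pt "0.4 2 0 0 0" --pt "0.4 0.9 0 0 0" --pt "1 0 0 0 0" --pt "1 0 0 0 0" --pt "1 0 0 0 0" --pt "1 0 0 0 0" --pt "1 0 0 0 0" --pt "1 0 0 0 0"

```text
time: 3.25
tool_pos: [0.4688, -0.1525, 0.0722]
ee_rot: [-0.774, 1.569, -1.584]
wrist_force: [-1.0, 0.7, 1.2]
width: 0.014
```

```bash
python3 -c "
from h import *
st()"
```

```text
t 3.25 p [ 0.4688 -0.1525  0.0722] jawdeg 43.6 x [-0.    -0.001 -1.   ] j [-0.43  0.03  1.7  -0.    1.41 -1.19] F [-1.   0.7  1.2] T [-0.16  0.14 -0.01] w 0.014
```

carry_out --pt "1 0 0 0 -6" --pt "1 0 0 0 -6" --pt "1 0 0 0 -6" --pt "1 0 0 0 -6" --pt "1 0 0 0 -6" --pt "1 0 0 0 -6" --pt "1 0 0 0 -6" --pt "1 0 0 0 -5" --pt "1 0 0 0 -4" --pt "1 0 0 0 0" --pt "1 0 0 0 0" --pt "1 0 0 0 0"

```text
time: 4.45
tool_pos: [0.4681, -0.154, 0.0722]
ee_rot: [-1.969, 1.567, -1.892]
wrist_force: [-2.4, -3.8, 2.6]
width: 0.0143
```

```bash
python3 -c "
from h import *
st()"
```

```text
t 4.45 p [ 0.4681 -0.154   0.0722] jawdeg 94.4 x [-0.001 -0.004 -1.   ] j [-0.43  0.03  1.7  -0.    1.41 -2.08] F [-2.4 -3.8  2.6] T [-0.78  0.62 -0.74] w 0.0143
```

The measured torque of −0.74 N·m, against 0.03 N·m friction, puts the knob at its stop. I'll release it and go above the wing.

carry_out --pt "1 0 0 0 3.4" --pt "0.4 0 0 0 0" --pt "0.4 0 0 0 0" --pt "0.4 0 0 0 0" --pt "0.4 0 0 0 0" --pt "0.4 -4 0 0 0" --pt "0.4 -4.5 0 0 0" --pt "0.4 -4.5 0 0 0" --pt "0.4 0 4.8 0 0" --pt "0.4 0 4.8 0 0" --pt "0.4 0 0 0 8.4" --pt "0.4 0 0 0 8.4" --pt "0.4 0 0 0 8.4" --pt "0.4 0 0 0 8.4" --pt "0.4 0 0 0 8.4" --pt "0.4 0 0 0 0"

```text
time: 6.05
tool_pos: [0.4669, -0.0557, 0.2013]
ee_rot: [2.552, 1.57, 1.841]
wrist_force: [-0.1, 1.1, 0.2]
width: 0.0564
```

```bash
python3 - <<'E'
from h import *
s=snap('wrist','w2'); to((.4678,-.0585,.076))
for n,p,z in (('knob',(.4685,-.1525),.096),('wing',(.4678,-.0585),.0945)):
    T=np.array(s['pose']);q=np.linalg.inv(T)@np.array([*p,z,1]);K=s['camera_matrix'];print(n,K[0][2]-K[0][0]*q[0]/q[2],K[1][2]+K[1][1]*q[1]/q[2])
g=cv2.cvtColor(s['image'],cv2.COLOR_RGB2BGR)[60:260,180:420]
cv2.imwrite('pics/c2.png',cv2.resize(g,None,fx=3,fy=3,interpolation=cv2.INTER_CUBIC))
E
```

```text
t 6.1 p [ 0.4669 -0.0558  0.2014] jawdeg 49.4 x [-0.  0. -1.] j [-0.24 -0.09  1.56  0.    1.68 -1.1 ] F [ 0.2 -0.3  0.1] T [ 0.01 -0.04 -0.03] w 0.0565
shift cm [12.54 -0.15  0.25]
knob 215.28840246849538 266.28647915231954
wing 282.075725998805 209.42467676740097
```

View pics/c2.png

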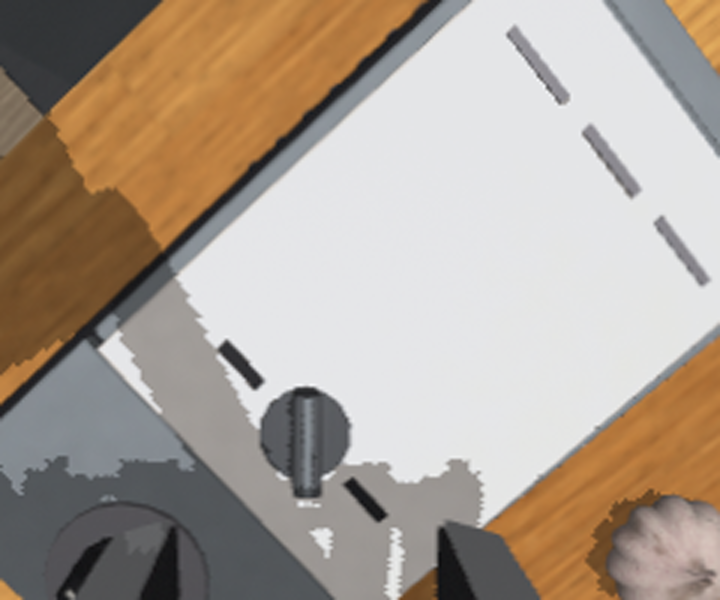

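The wing's top centre is at (282,208), which agrees with the prediction of (282,209), and it lies square to the jaws. I'll descend and grip it.

carry_out --pt "0.4 3 -0.15 0.25 0" --pt "0.4 4 0 0 0" --pt "0.4 3 0 0 0" --pt "0.4 1.5 0 0 0" --pt "0.4 0.8 0 0 0" --pt "0.4 0 0 0 0" --pt "1 0 0 0 0" --pt "1 0 0 0 0" --pt "1 0 0 0 0" --pt "1 0 0 0 0" --pt "1 0 0 0 0" --pt "1 0 0 0 0"

```text
time: 7.3
tool_pos: [0.4682, -0.0584, 0.0787]
ee_rot: [1.33, 1.569, 0.618]
wrist_force: [5.1, 6.1, -0.6]
width: 0.0118
```

```bash
python3 -c "
from h import *
st()"
```

```text
t 7.3 p [ 0.4682 -0.0584  0.0787] jawdeg 49.2 x [ 0.001  0.001 -1.   ] j [-0.25 -0.03  1.74  0.    1.42 -1.1 ] F [ 5.1  6.1 -0.6] T [ 1.17 -1.   -0.04] w 0.0118
```

carry_out --pt "1 0 0 0 0" --pt "1 0 0 0 0"

```text
time: 7.5
tool_pos: [0.4687, -0.0578, 0.0787]
ee_rot: [1.425, 1.568, 0.713]
wrist_force: [4.7, 5.1, -0.6]
width: 0.0094
```

```bash
python3 -c "
from h import *
st()"
```

```text
t 7.5 p [ 0.4687 -0.0578  0.0787] jawdeg 49.2 x [ 0.002  0.002 -1.   ] j [-0.24 -0.03  1.74  0.    1.42 -1.1 ] F [ 4.7  5.1 -0.6] T [ 0.54 -0.5  -0.06] w 0.0094
```

carry_out --pt "1 0 0.1 0 -4" --pt "1 0 0 0 -6" --pt "1 0 0 0 -6" --pt "1 0 0 0 -6" --pt "1 0 0 0 -6" --pt "1 0 0 0 -6" --pt "1 0 0 0 -5" --pt "1 0 0 0 -3.2" --pt "1 0 0 0 0" --pt "1 0 0 0 0" --pt "1 0 0 0 0"

```text
time: 8.6
tool_pos: [0.4688, -0.0575, 0.0785]
ee_rot: [0.826, 1.57, 0.85]
wrist_force: [3.4, 4.2, -1.6]
width: 0.0097
```

```bash
python3 -c "
from h import *
st()"
```

```text
t 8.6 p [ 0.4688 -0.0575  0.0785] jawdeg 91.4 x [ 0.001  0.001 -1.   ] j [-0.24 -0.02  1.74  0.    1.42 -1.84] F [ 3.4  4.2 -1.6] T [ 0.47 -0.5   0.01] w 0.0097
```

carry_out --pt "0.4 0 0 0 0" --pt "0.4 0 0 0 0" --pt "0.4 0 0 0 0" --pt "0.4 0 0 0 0" --pt "0.4 -3 0 0 0" --pt "0.4 -4 0 0 0" --pt "0.4 -4 0 0 0" --pt "1 0 3.5 0 0" --pt "1 0 3.5 0 0" --pt "1 0 0 0 0" --pt "1 0 0 0 0" --pt "1 0 0 0 0" --pt "1 0 0 0 0" --pt "1 0 0 0 0"

```text
time: 10.0
tool_pos: [0.4667, 0.0112, 0.1882]
ee_rot: [-3.002, 1.57, -2.979]
wrist_force: [0.1, -0.2, -0.8]
width: 0.004
```

```bash
python3 - <<'E'
from h import *
s=snap('wrist','w3'); to((.4665,.012,.080))
E
```

```text
t 10.05 p [0.4667 0.0113 0.1883] jawdeg 91.3 x [-0. -0. -1.] j [-0.1  -0.1   1.59 -0.    1.65 -1.69] F [-0.7  0.8 -0.2] T [ 0.04 -0.01  0.01] w 0.0011
shift cm [ 1.083e+01  7.000e-02 -1.000e-02]
```

View pics/w3.png

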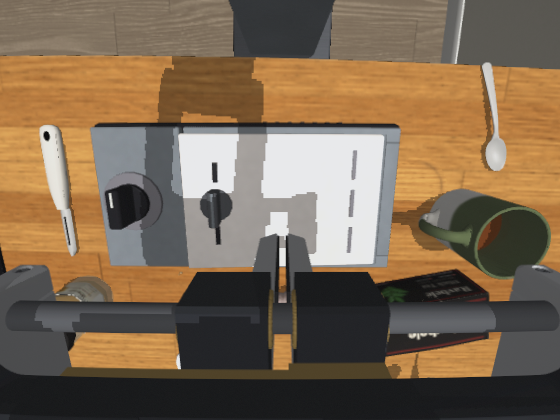

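Wing now lies between the marks at (214,172) and (218,235), and the knob bar at (122,205) looks along x. I'll zoom to check both angles.

```bash
python3 - <<'E'
from h import *
g=cv2.imread('pics/w3.png')[130:260,85:265]
cv2.imwrite('pics/c3.png',cv2.resize(g,None,fx=4,fy=4,interpolation=cv2.INTER_CUBIC))
E
```

```text
(no output)
```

View pics/c3.png

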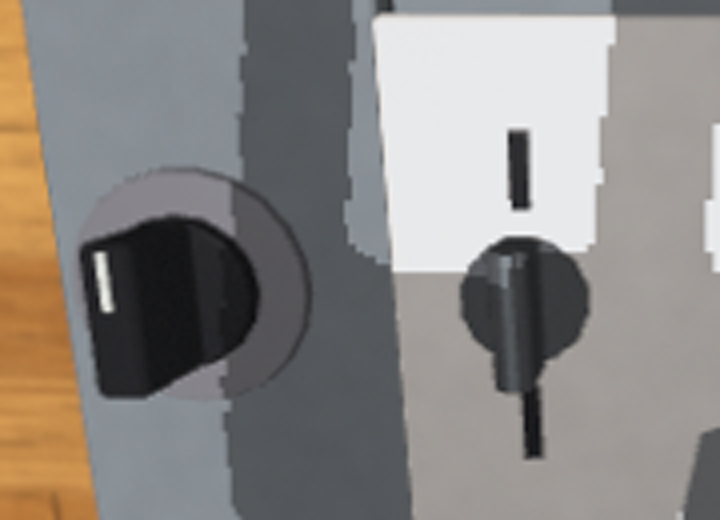

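Both are parallel to their references: the knob edge to the housing edge, and the wing to its marks, each within about 2–3°. Now I'll press.

carry_out --pt "1 4 0 0 0" --pt "1 4 0 0 0" --pt "1 2.5 0 0 0" --pt "1 1 0 0 0" --pt "1 0.5 0 0 0" --pt "1 0.5 0 0 0" --pt "1 0.2 0 0 0" --pt "1 0.2 0 0 0" --pt "1 0 0 0 0" --pt "1 0 0 0 0"

```text
time: 11.05
tool_pos: [0.4679, 0.0114, 0.0615]
ee_rot: [-0.404, 1.567, -0.38]
wrist_force: [-1.7, -0.5, 5.6]
width: 0.0003
```

```bash
python3 -c "
from h import *
st()"
```

```text
t 11.05 p [0.4679 0.0114 0.0615] jawdeg 91.4 x [ 0.003 -0.001 -1.   ] j [-0.1  -0.02  1.77 -0.    1.39 -1.69] F [-1.7 -0.5  5.6] T [-0.29  0.31 -0.04] w 0.0003
```

carry_out --pt "1 0.2 0 0 0" --pt "1 0.2 0 0 0" --pt "1 0.2 0 0 0" --pt "1 0.2 0 0 0" --pt "1 0 0 0 0" --pt "1 0 0 0 0"

```text
time: 11.65
tool_pos: [0.4681, 0.0112, 0.0577]
ee_rot: [-0.493, 1.566, -0.469]
wrist_force: [-10.2, -1.2, 24.7]
width: 0.0007
```

```bash
python3 -c "
from h import *
st()"
```

```text
t 11.65 p [0.4681 0.0112 0.0577] jawdeg 91.4 x [ 0.004 -0.002 -1.   ] j [-0.1  -0.02  1.78 -0.    1.38 -1.69] F [-10.2  -1.2  24.7] T [-0.31  2.05 -0.05] w 0.0007
```

carry_out --pt "1 0 0 0 0" --pt "1 0 0 0 0" --pt "1 0 0 0 0" --pt "1 0 0 0 0"

```text
time: 12.05
tool_pos: [0.4681, 0.0112, 0.0577]
ee_rot: [-0.493, 1.566, -0.469]
wrist_force: [-10.1, -2.1, 24.8]
width: 0.0006
```

```bash
python3 - <<'E'
from h import *
st(); s=snap('scene','s4'); g=cv2.imread('pics/s4.png')[180:350,215:375]
cv2.imwrite('pics/c4.png',cv2.resize(g,None,fx=3.5,fy=3.5,interpolation=cv2.INTER_CUBIC))
E
```

```text
t 12.05 p [0.4681 0.0112 0.0577] jawdeg 91.4 x [ 0.004 -0.002 -1.   ] j [-0.1  -0.02  1.78 -0.    1.38 -1.69] F [-10.1  -2.1  24.8] T [-0.26  2.07 -0.04] w 0.0006
```

View pics/c4.png

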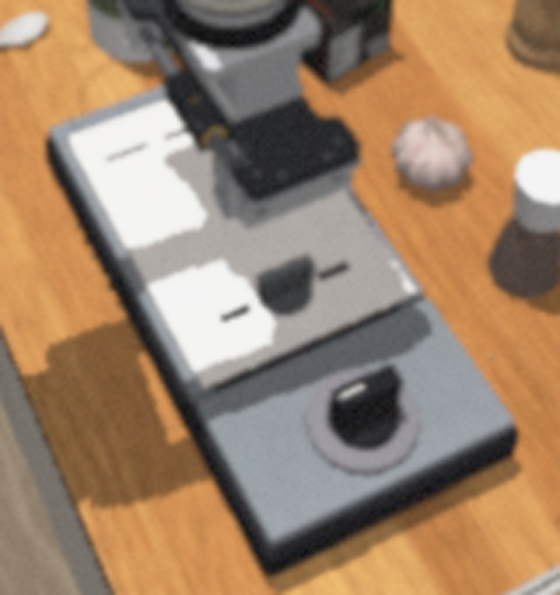

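The scene view shows the wing in line with both marks at (235,314) and (334,271), the knob bar along x and the bystanders in place. One differential check of the panel's drop, from how far the marks moved between the two scene pictures, before I hand in.

```bash
python3 - <<'E'
from h import *
def cen(f,box):
    x0,y0,x1,y1=box; g=255-cv2.cvtColor(np.load('pics/%s.npz'%f)['image'],cv2.COLOR_RGB2GRAY)[y0:y1,x0:x1].astype(float)
    w=np.clip(g-g.max()+60,0,None); ys,xs=np.mgrid[y0:y1,x0:x1]; return (w*xs).sum()/w.sum(),(w*ys).sum()/w.sum()
s=dict(np.load('pics/s4.npz'))
for m,b0,b1 in(('near',(276,260,287,271),(276,263,288,276)),('far',(305,247,318,258),(305,250,317,263))):
    a,b=cen('scene0',b0),cen('s4',b1); print(m,np.round(a,1),np.round(b,1))
    # z at which each ray passes the marks' known y
    for n,p in(('open',a),('now',b)):
        q=[(z,*ray(s,p,z)[:2]) for z in(.058,.0635,.0685)]; print(n,np.round(q,4).tolist())
E
```

```text
near [281.5 266.1] [282.2 269. ]
open [[0.058, 0.4357, -0.0532], [0.0635, 0.4342, -0.0564], [0.0685, 0.4329, -0.0593]]
now [[0.058, 0.4339, -0.0603], [0.0635, 0.4324, -0.0635], [0.0685, 0.4311, -0.0663]]
far [309.4 254. ] [309.6 257.1]
open [[0.058, 0.5038, -0.0517], [0.0635, 0.5017, -0.0549], [0.0685, 0.4999, -0.0578]]
now [[0.058, 0.5003, -0.0587], [0.0635, 0.4983, -0.0619], [0.0685, 0.4965, -0.0647]]
```

The marks dropped about 10.5 mm, to within roughly 1–2 mm, which is the full flush travel. I'll hand in.

```bash
python3 -c "
from h import *
st(); print(robot.close_job())"
```

```text
t 12.1 p [0.4681 0.0112 0.0577] jawdeg 91.4 x [ 0.004 -0.002 -1.   ] j [-0.1  -0.02  1.78 -0.    1.38 -1.69] F [-9.1 -1.2 25. ] T [-0.29  2.05  0.  ] w 0.0004
the job is handed in; nothing more can be done
None
```

The job is done and handed in at 12.1 s, with the arm still pressing the panel shut. The hand-in reports no verdict, so these are my own last checks:

- **Heat knob:** I turned it about 48° anticlockwise to its stop. The torque rose to 0.74 N·m against 0.03 N·m friction. In the pictures the bar lies parallel to the housing edge within about 2–3°.
- **Wing fastener:** I turned it about 42° anticlockwise. In the wrist picture it lies in line with its two marks within about 1–2°. It still looked lined up while the panel was held down.
- **Panel:** The closed fingertips are at 57.7 mm, against 58 mm when flush, pressing with about 25 N. The marks dropped about 10.5 mm between the two scene pictures. That matches full closure, though this picture check is only good to about 1–2 mm.
- **Other kitchen things:** None looked moved in the last pictures, which did not show all of them. I did not measure their positions.

No check failed. One oddity is a sideways wrist force of about 9–10 N while pressing, well under the limits.

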